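# Pack out the vise

### The arm

A 6-joint arm with a two-finger parallel gripper is mounted at the origin on the work surface. World frame = base frame: x ahead of the robot, y to its left, z up, the work surface at z = 0. Lengths are in m, angles in rad, forces in N, time in s.
With the tool pointing down it reaches from about 0.425 to 0.95 m from the base axis. Payload 14.7 kg.
Tool frame: the origin (TCP) lies between the finger pads; the fingertips stand 8 mm ahead of it and the grasp point (between the pads) lies 11 mm behind it; x points along the fingers, y is the direction in which the jaws open and shut, and the axes are right-handed (so a half turn about x gives the same grasp; the last joint's range is limited). The gripper opens to 85 mm and grips with 20 to 120 N. Pads are 22 mm wide; open, the fingers measure 114 mm over their backs; the gripper's body (76 mm by 85 mm) begins 54 mm behind the grasp point. The pads swing forward as they close: fully open they stand 13 mm farther back than shut.
Start: joints at [1.236, 0.48, 1.596, -0, 1.065, -0.047], TCP at [0.184, 0.623, 0.239] pointing down, gripper open.
Joint ranges: [-2.75, 2.75], [-0.82, 2.05], [0.23, 2.67], [-1.56, 4.7], [0.09, 2.69], [-2.92, 2.92]. Speed limits (rad/s): [1.89, 1.89, 2.39, 3.01, 3.01, 3.01].

### API

Orientations are given as a 3x3 rotation matrix whose columns are the frame's x, y, z axes.
In Python, from station import arm gives the robot as it stands.
- The arm moves only by the tool send_rows, never from a script. Its argument "steps" is a list that holds one entry, the list of rows, each a list of 7 numbers: the closure, from 0 (fully open) to 1 (shut), then the shift along the tool's x, y, z in units of 25 mm (1.0 is 25 mm), then the turn, a rotation vector about the tool's x, y, z in rad. In form: [[[grip, x, y, z, rx, ry, rz], ...]]. A call has 1 to 8 rows; each row shifts and turns the pose as measured when the row begins, along the tool's axes as they then stand; what a row does not reach is not made up. A row lasts 1/12 s, in which the tool goes at most 41.7 mm and 7.16 degrees, less where a joint would pass 70% of its speed; a pose out of reach is approached as far as the arm can. A call is refused whole if a number of a shift passes 1 or a number of a turn 0.125, either way. A call with a gripper value outside its range is refused whole. The fingers move at their own pace and stop on an object; "force" is the grip in N (left out, the last holds). Time passes only in rows, so rows that do not move let the fingers close. It gives the time, the measured TCP pose, the force and the opening at its end, in the units of the state.
- arm.get_obs(): the state, without advancing time (a new reading comes with each control period).
- arm.grab_frame(name): name is "side" or "top"; returns the picture (480x640x3 uint8, red, green, blue); there is no depth.
- arm.camera_info(name): a dict with "mtx" (3x3 intrinsics, pixels), "origin" and "rotation" of the camera in the world. Camera axes: x right, y down, z forward; pixel columns grow to the right and rows downward; lengths in m; the calibration is good to about 2 mm. A picture is of the moment at which its call begins. camera_info takes no time and is no camera call.
- arm.finish_job(): hands the job in, once; it reports no verdict.
The state is a dict: "time": time; "joint_positions": joint angles; "dq": joint speeds; "effort": joint torques, N m; "eef_pos": TCP position; "tool_rot": TCP orientation; "contact_force": force on the tool from outside, world axes, zero at the start; "ft_torque": the same for the moment, N m; "opening": finger opening in m.
Only numpy, scipy, OpenCV 4.12 (cv2) and the standard library are available. Lean on these libraries where they do the work, as an engineer would, in place of code of your own. Each camera call takes 0.05 s, during which the arm holds its last target. There are 200 camera calls.

### The job

A brass casting stands at one end of the open vise, and clamping it alone would cock the jaw. Pick the one aluminium packing block that is exactly as thick as the casting in the vise, stand it upright between the jaws at their empty end, then push the sliding jaw by its red pad until it closes on casting and block together. Leave the other blocks standing on the bench, and do not disturb the spare casting or the tools.

Things in the scene. Friction and masses are not known exactly. Their poses are not given: they have to be found in the camera images.
- vise: blue quick-slide vise, fixed. Origin on the bench top; x = closing direction (away from the robot), y along the jaws. Flat bed at z = 30 mm, x -140 to +110, y -75 to +75 mm. Fixed jaw's face at x = +50 mm; both jaws 150 mm long (y -75 to +75), reaching 40 mm above the bed. A wooden rest, also 30 mm high, at y +78 to +163 mm carries the spare casting
- jaw (a joint): sliding jaw of the vise, in m: 0 = fully open (70 mm between the jaw faces), grows as the jaw moves along the vise's +x; gap between the faces = 0.070 - value. Starts with a gap of 52 to 66 mm. It slides with about 2.5 N of friction and stays where it is left
- jaw_push (a point): centre of the back face of the red push pad at the rear of the sliding jaw, 50 mm behind the jaw's face and 24 mm above the bed (54 mm above the bench). The pad is 70 mm wide along y and reaches from 3 to 45 mm above the bed; push it along the vise's +x. Axes as the vise's
- vise_slot (a point): the block's place at the empty end of the jaws, on the bed (30 mm above the bench), at x = +20, y = -42 mm in the vise's frame. Axes as the vise's
- vise_work (a point): where the casting stands in the vise, on the bed, at x = +30, y = +45 mm in the vise's frame. Axes as the vise's
- casting_24: brass handle casting: body 24 mm thick (x) x 44 mm long (y) x 50 mm high, with a bow on top along y (81 mm high in all). Origin: centre of its underside. One casting (24 or 32 mm thick, it varies) stands in the vise within 10 mm of point vise_work, thickness across the jaws; the other waits on the wooden rest. About 260 g, loose
- casting_32: brass handle casting: body 32 mm thick (x) x 44 mm long (y) x 50 mm high, with a bow on top along y (81 mm high in all). Origin: centre of its underside. One casting (24 or 32 mm thick, it varies) stands in the vise within 10 mm of point vise_work, thickness across the jaws; the other waits on the wooden rest. About 320 g, loose
- block_16: bare aluminium packing block, 16 mm thick (x) x 50 mm wide (y) x 74 mm high (z), standing upright on the bench; one of four look-alikes (16, 24, 32 and 40 mm thick). Origin: centre of its underside. About 154 g
- block_24: bare aluminium packing block, 24 mm thick (x) x 50 mm wide (y) x 74 mm high (z), standing upright on the bench; one of four look-alikes (16, 24, 32 and 40 mm thick). Origin: centre of its underside. About 230 g
- block_32: bare aluminium packing block, 32 mm thick (x) x 50 mm wide (y) x 74 mm high (z), standing upright on the bench; one of four look-alikes (16, 24, 32 and 40 mm thick). Origin: centre of its underside. About 307 g
- block_40: bare aluminium packing block, 40 mm thick (x) x 50 mm wide (y) x 74 mm high (z), standing upright on the bench; one of four look-alikes (16, 24, 32 and 40 mm thick). Origin: centre of its underside. About 384 g
- screwdriver: screwdriver with a red handle, lying on the bench (bystander). Origin under its middle, x along it
- hammer: hammer with a wooden handle, lying on the bench (bystander). Origin under its middle, x along it
- file: flat file, 310 mm long, with a pale wooden handle, lying on the bench (bystander). Origin under it, where handle and blade meet, x along the blade
- tin: open dark tin, 84 mm across, 100 mm high (bystander). Origin: centre of its underside

How it is judged:
On the way:
1. the block as thick as the casting in the vise stands upright on the bed, within 15 mm of vise_slot along the jaws, with the gap still at least 4 mm wider than the block ((((horizontal distance between casting_24 and vise_work below 0.035 m and y of block_24 in the frame of vise_slot between -0.015 and 0.015 m and x of block_24 in the frame of vise_slot between -0.03 and 0.03 m and z of block_24 in the frame of vise_slot between -0.003 and 0.003 m and angle between block_24's own z axis and vertical below 0.1 rad) and value of joint jaw below 0.042 m) or ((horizontal distance between casting_32 and vise_work below 0.035 m and y of block_32 in the frame of vise_slot between -0.015 and 0.015 m and x of block_32 in the frame of vise_slot between -0.03 and 0.03 m and z of block_32 in the frame of vise_slot between -0.003 and 0.003 m and angle between block_32's own z axis and vertical below 0.1 rad) and value of joint jaw below 0.034 m))), for 0.2 s.
At the end, for the whole second after the job is handed in: Jaw at rest, gap within 1.5 mm of the thickness of casting and matching block. Block and casting stand on the bed (3 mm, tilt < 0.1 rad); block square to the jaws (0.08 rad), within 15 mm of vise_slot along them; casting moved < 20 mm. The three other blocks stand upright on the bench ((((horizontal distance between casting_24 and vise_work below 0.035 m and y of block_24 in the frame of vise_slot between -0.015 and 0.015 m and x of block_24 in the frame of vise_slot between -0.03 and 0.03 m and z of block_24 in the frame of vise_slot between -0.003 and 0.003 m and angle between block_24's own z axis and vertical below 0.1 rad) and value of joint jaw between 0.0445 and 0.048 m and angle between the x axis of block_24 and the x axis of vise, either way round below 0.08 rad and linear speed of block_24 below 0.02 m/s and velocity of joint jaw between -0.005 and 0.005 m/s and z of casting_24 in the frame of vise_slot below 0.003 m and angle between casting_24's own z axis and vertical below 0.1 rad and distance of casting_24 from where it was at the start of the episode below 0.02 m and height (world z) of each of block_16, block_32, block_40 below 0.01 m and angle between each of block_16, block_32, block_40's own z axis and vertical below 0.15 rad) or ((horizontal distance between casting_32 and vise_work below 0.035 m and y of block_32 in the frame of vise_slot between -0.015 and 0.015 m and x of block_32 in the frame of vise_slot between -0.03 and 0.03 m and z of block_32 in the frame of vise_slot between -0.003 and 0.003 m and angle between block_32's own z axis and vertical below 0.1 rad) and value of joint jaw between 0.0365 and 0.04 m and angle between the x axis of block_32 and the x axis of vise, either way round below 0.08 rad and linear speed of block_32 below 0.02 m/s and velocity of joint jaw between -0.005 and 0.005 m/s and z of casting_32 in the frame of vise_slot below 0.003 m and angle between casting_32's own z axis and vertical below 0.1 rad and distance of casting_32 from where it was at the start of the episode below 0.02 m and height (world z) of each of block_16, block_24, block_40 below 0.01 m and angle between each of block_16, block_24, block_40's own z axis and vertical below 0.15 rad))); the robot touches nothing.
It fails at once if the spare casting on the wooden rest is moved more than 15 mm ((horizontal distance between casting_32 and vise_work below 0.035 m and distance of casting_24 from where it was at the start of the episode above 0.015 m) or (horizontal distance between casting_24 and vise_work below 0.035 m and distance of casting_32 from where it was at the start of the episode above 0.015 m)).
It fails at once if the screwdriver, hammer, file or tin is moved more than 30 mm (distance of any of screwdriver, hammer, file, tin from where it was at the start of the episode above 0.03 m).
It also fails if it takes over 58 s, if anything falls off the work surface, if the arm or the gripper's body presses on something with over 40 N, if the wrist force passes 120 N, or if a joint passes its speed limit or range.

## Working session

There is one attempt and no reset: what is moved stays moved. The work goes in short steps, Python scripts to look and compute and a tool call to move; the robot and the scene stay as the last step left them, time stands still between calls to the robot, and variables do not carry over. Pictures are saved under pics/ and viewed, about 8 in all and at most 12, crops included, and the job is handed in when it is done.

Besides the shell and the picture viewer there is one more tool, called as name(argument=value, ...), one argument or row to a line, values as JSON. send_rows: Moves the arm, as the interface text tells. Its arguments: {"type":"object","properties":{"steps":{"type":"array","items":{"type":"array","items":{"type":"array","items":{"type":"number"}}}},"force":{"type":"number"}},"required":["steps"]}

```bash
mkdir -p pics; ls; python3 - <<'E'
from station import arm
import cv2,numpy as np
for n in("side","top"):
    f=arm.grab_frame(n); cv2.imwrite(f"pics/{n}0.png",f[:,:,::-1])
    c=arm.camera_info(n); print(n,np.round(c["mtx"],1).tolist(),np.round(c["origin"],3),np.round(c["rotation"],3).tolist())
o=arm.get_obs(); print(o)
E
```

```text
pics
side [[449.8, 0.0, 303.9], [0.0, 449.8, 244.0], [0.0, 0.0, 1.0]] [0.455 0.817 0.613] [[-0.995, -0.04, 0.086], [-0.094, 0.514, -0.853], [-0.011, -0.857, -0.515]]
top [[546.5, 0.0, 326.0], [0.0, 546.5, 243.0], [0.0, 0.0, 1.0]] [ 0.275 -0.056  1.402] [[-0.016, -0.983, 0.183], [-1.0, 0.017, 0.006], [-0.009, -0.182, -0.983]]
{'time': 0.1, 'joint_positions': array([ 1.23637882e+00,  4.80776185e-01,  1.59681363e+00, -5.44722376e-06,
        1.06511954e+00, -4.65854079e-02]), 'dq': array([ 0.00121703, -0.0026825 , -0.00134635,  0.00139335,  0.00036626,
        0.00012792]), 'effort': array([-3.83447978e-04, -9.52262521e+01, -4.31040609e+01, -2.02806805e-04,
        5.45891307e-03, -5.91016533e-05]), 'eef_pos': array([0.18436897, 0.62291793, 0.23873096]), 'tool_rot': array([[-3.62021703e-04,  2.83871446e-01,  9.58862279e-01],
       [-1.05640374e-03,  9.58861699e-01, -2.83871673e-01],
       [-9.99999376e-01, -1.11571341e-03, -4.72458868e-05]]), 'contact_force': array([ 0.39945734, -0.15265009,  0.47899631]), 'ft_torque': array([-0.0067121 , -0.00590259, -0.03270542]), 'opening': 0.08532380188711204}
```

View pics/side0.png

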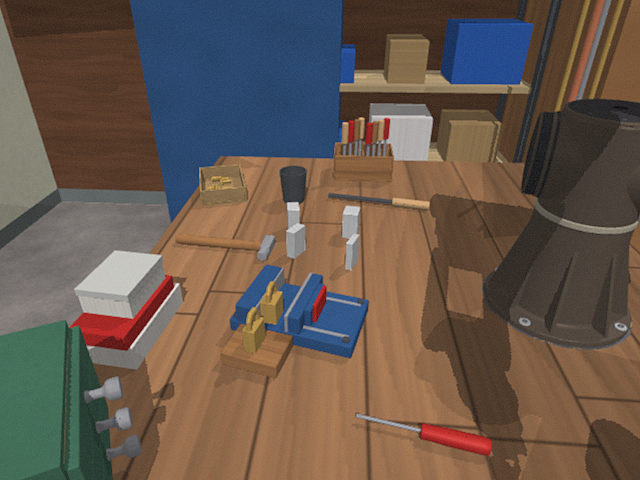

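View pics/top0.png

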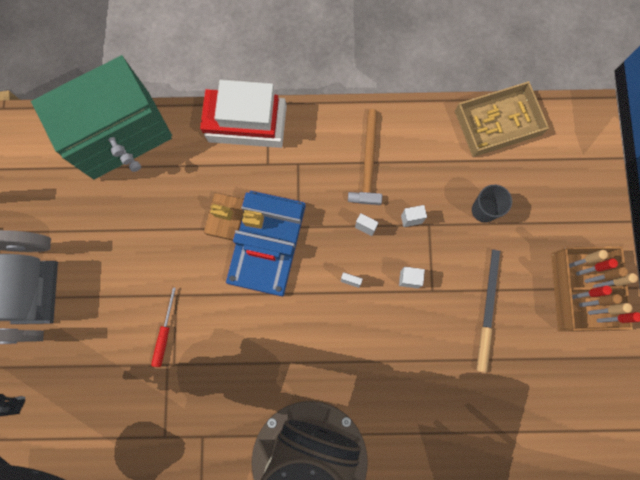

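The side view shows the vise around (300,315), with four blocks at (294,215), (296,240), (351,221) and (352,251). The spare casting is at (254,332) and the vise casting at (272,303). In the top view the vise is at (268,243) and the blocks are at (367,224), (414,215), (351,279) and (412,277). I'll enlarge both next.

```bash
python3 - <<'E'
import cv2
a=cv2.imread("pics/top0.png")[185:300,200:310]; cv2.imwrite("pics/c1.png",cv2.resize(a,None,fx=5,fy=5,interpolation=cv2.INTER_CUBIC))
b=cv2.imread("pics/top0.png")[195:295,335:435]; b=cv2.resize(b,None,fx=6,fy=6,interpolation=cv2.INTER_CUBIC); cv2.imwrite("pics/c2.png",b)
s=cv2.imread("pics/side0.png"); s=s[195:375,215:375]; s=cv2.resize(s,None,fx=3.3333,fy=3.3333,interpolation=cv2.INTER_CUBIC); cv2.imwrite("pics/c3.png",s)
E
```

```text
(no output)
```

View pics/c1.png

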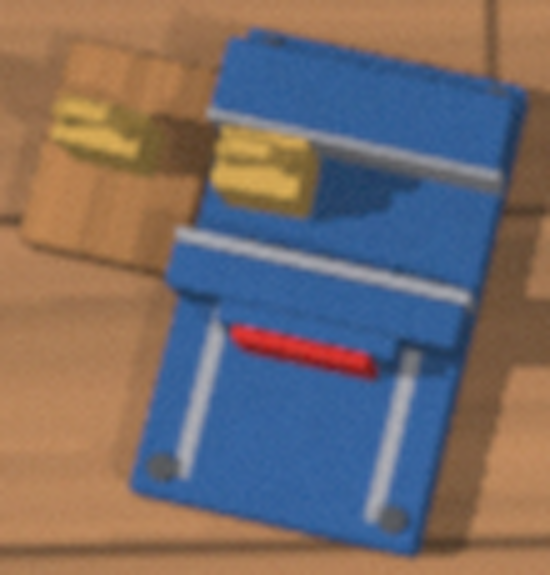

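View pics/c2.png

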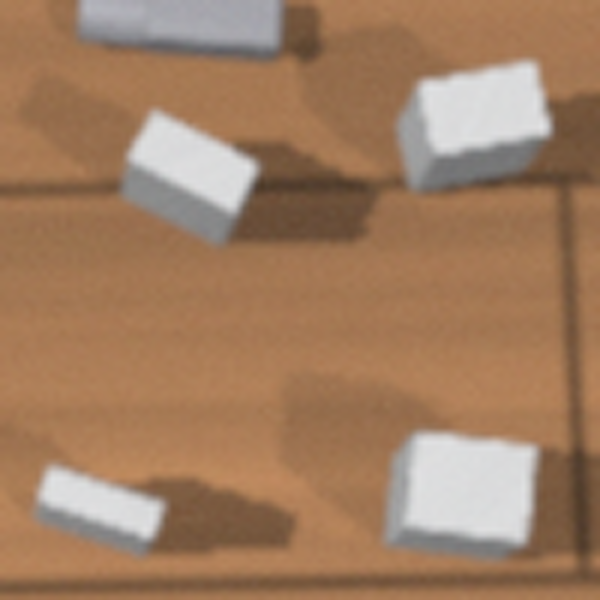

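View pics/c3.png

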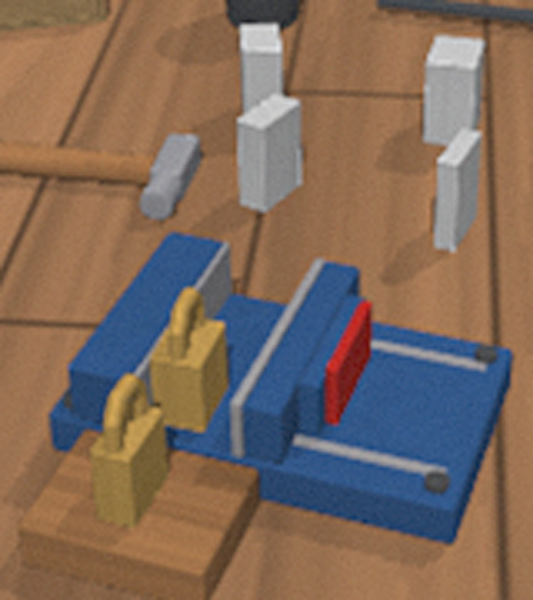

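The crops show the following:

- **Block tops:** by size, upper-left looks like 24, upper-right 32, lower-left 16 and lower-right 40.
- **Vise:** the bed corners are at c1 (133,490) and (415,552), and the face lines are clear.

Next I'll fit the poses, triangulate, and overlay both thicknesses on the casting.

```bash
cat > h.py <<'E'
from station import arm
import numpy as np,cv2
from scipy.optimize import least_squares
C={n:arm.camera_info(n) for n in("side","top")}
def proj(n,P):
    c=C[n]; p=(np.atleast_2d(P)-c["origin"])@np.array(c["rotation"])@np.array(c["mtx"]).T
    return p[:,:2]/p[:,2:]
def ray(n,uv):
    c=C[n]; uv=np.atleast_2d(uv).astype(float)
    return np.c_[uv,np.ones(len(uv))]@np.linalg.inv(c["mtx"]).T@np.array(c["rotation"]).T
def onz(n,uv,z):
    d=ray(n,uv); o=np.array(C[n]["origin"]); return o+d*((z-o[2])/d[:,2])[:,None]
def tri(us,ut):
    f=lambda p:np.r_[proj("side",p)[0]-us,proj("top",p)[0]-ut]
    r=least_squares(f,[.4,.0,.05]); return r.x,np.abs(r.fun).max()
def crop(p,s,ox,oy): return (np.array(p,float)+.5)/s-.5+[ox,oy]
def world(q,P):  # q=x,y,yaw ; P model in m
    P=np.atleast_2d(P); c,s=np.cos(q[2]),np.sin(q[2])
    return np.c_[q[0]+c*P[:,0]-s*P[:,1],q[1]+s*P[:,0]+c*P[:,1],P[:,2]]
def box(t,w,z0,z1): return np.array([[a*t/2,b*w/2,z] for z in(z0,z1) for a,b in((1,1),(1,-1),(-1,-1),(-1,1))])
def draw(im,n,W,s,ox,oy,col):
    uv=((proj(n,W)-[ox,oy]+.5)*s-.5)
    for i in range(4):
        for a,b in((i,(i+1)%4),(4+i,4+(i+1)%4),(i,i+4)): cv2.line(im,tuple(int(v) for v in uv[a].round()),tuple(int(v) for v in uv[b].round()),col,1,cv2.LINE_AA)
E
cat > m1.py <<'E'
from h import *
c1=lambda p:crop(p,5,200,185); c2=lambda p:crop(p,6,335,195); c3=lambda p:crop(p,3.3333,215,195)
T=[((-140,75,30),0,(133,490)),((-140,-75,30),0,(415,552)),((50,75,70),0,(207,118)),((50,-75,70),0,(500,188)),((-20,75,70),1,(180,228)),((-20,-75,70),1,(472,293))]
S=[((-140,-75,30),0,(511,351)),((-140,75,30),0,(455,515)),((50,-75,70),0,(228,243)),((-20,-75,70),1,(318,260)),((-20,75,70),1,(233,405))]
def f(q):
    r=[]
    for n,L,c in(("top",T,c1),("side",S,c3)):
        for P,j,uv in L: r.append(proj(n,world(q,np.array(P)/1000+[j*q[3],0,0]))[0]-c(uv))
    return np.concatenate(r)
r=least_squares(f,[.4,.07,0,.01],loss="soft_l1"); V=r.x
print("vise",V.round(4),"gap",70-1000*V[3]); print(f(V).reshape(-1,2).round(1).tolist())
for a,b in(((455,515),(133,490)),((511,351),(415,552)),((233,405),(180,228)),((318,260),(472,293)),((228,243),(500,188))):
    p,e=tri(c3(a),c1(b)); print("tri",p.round(3),round(e,2))
B={"A":((155,110),(260,165),(235,212),(127,158)),"B":((418,80),(540,62),(550,132),(432,153)),"C":((50,465),(165,502),(155,543),(40,500)),"D":((412,432),(538,447),(525,545),(405,535))}
St={"A":((275,97),),"B":((262,32),),"C":((462,135),),"D":((456,42),)}
for k,p in B.items():
    w=onz("top",c2(p),.074); e=[np.linalg.norm(w[i]-w[(i+1)%4])*1000 for i in range(4)]
    d=(w[1]+w[2]-w[0]-w[3])[:2]; print(k,w.mean(0).round(4),"edges",np.round(e,1),"wide-axis deg",np.degrees(np.arctan2(d[1],d[0])).round(1))
np.save("V.npy",V)
E
python3 m1.py
```

```text
vise [ 0.5509  0.1028 -0.2406  0.0092] gap 60.766976295859614
[[-1.4, 0.0], [-0.1, 0.8], [0.0, -0.9], [-0.5, -2.0], [-0.7, 0.2], [-0.6, 0.3], [0.8, -1.1], [0.1, -1.7], [0.2, -0.6], [-0.1, -0.7], [-0.4, -0.5]]
tri [0.433 0.207 0.023] 0.23
tri [0.399 0.063 0.027] 0.19
tri [0.558 0.177 0.068] 0.37
tri [0.523 0.031 0.068] 0.32
tri [0.58  0.017 0.067] 1.19
A [ 0.5744 -0.151   0.074 ] edges [49.2 22.6 50.  23.6] wide-axis deg -118.9
B [ 0.5954 -0.2724  0.074 ] edges [51.5 30.1 49.9 31.5] wide-axis deg -81.6
C [ 0.4329 -0.1095  0.074 ] edges [49.1 17.2 49.8 14.9] wide-axis deg -110.3
D [ 0.4356 -0.259   0.074 ] edges [51.5 40.6 48.6 42.3] wide-axis deg -96.9
```

```bash
cat > m2.py <<'E'
from h import *
V=np.load("V.npy"); im={n:cv2.imread(f"pics/{n}0.png") for n in("side","top")}
K=6
reg={"vise":{"side":(255,275,40,55),"top":(238,202,32,32)},"spare":{"side":(236,302,36,55),"top":(206,200,31,22)}}
start={"vise":world(V,[.03,.045,.03])[0],"spare":world(V,[.03,.12,.03])[0]}
tiles=[]
for name in reg:
  M={}
  for n,(x,y,w,h) in reg[name].items():
    c=cv2.resize(im[n][y:y+h,x:x+w],None,fx=K,fy=K,interpolation=cv2.INTER_CUBIC); hsv=cv2.cvtColor(c,cv2.COLOR_BGR2HSV)
    M[n]=(c,((hsv[...,0]>18)&(hsv[...,0]<35)&(hsv[...,1]>125)&(hsv[...,2]>60)).astype(np.uint8))
  for t in(.024,.032):
    def cost(q,show=None):
      tot=0
      for n,(c,m) in M.items():
        x,y,w,h=reg[name][n]; z=np.zeros_like(m)
        for b in(box(t,.044,.03,.08),box(.009,.034,.08,.111)):
          uv=((proj(n,world(q,b))-[x,y]+.5)*K-.5); cv2.fillConvexPoly(z,cv2.convexHull(uv.round().astype(np.int32)),1)
        tot+=1-(z&m).sum()/(z|m).sum()
      return tot
    from scipy.optimize import minimize
    q0=np.r_[start[name][:2],V[2]]
    r=min((minimize(cost,q0+d,method="Nelder-Mead",options=dict(initial_simplex=q0+d+np.array([[0,0,0],[.012,0,0],[0,.012,0],[0,0,.2]]))) for d in([0,0,0],[.005,.005,.15],[-.005,-.005,-.15],[0,.02,.0])),key=lambda r:r.fun)
    d=(r.x-V[:3]); c,s=np.cos(V[2]),np.sin(V[2])
    print(name,t,"cost",round(r.fun,3),"in vise",np.round([c*d[0]+s*d[1],-s*d[0]+c*d[1],d[2]],3))
    for n in M:
      x,y,w,h=reg[name][n]; o=M[n][0].copy(); draw(o,n,world(r.x,box(t,.044,.03,.08)),K,x,y,(0,0,255))
      tiles.append(cv2.copyMakeBorder(o,0,max(0,330-o.shape[0]),0,max(0,240-o.shape[1]),cv2.BORDER_CONSTANT))
H=[cv2.hconcat(tiles[:4]),cv2.hconcat(tiles[4:])]
o=cv2.vconcat(H); print(o.shape); cv2.imwrite("pics/cast.png",cv2.resize(o,(800,int(800*o.shape[0]/o.shape[1])),interpolation=cv2.INTER_AREA)[:600])
E
python3 m2.py
```

```text
vise 0.024 cost 0.404 in vise [ 0.031  0.042 -0.001]
vise 0.032 cost 0.489 in vise [0.029 0.043 0.163]
spare 0.024 cost 0.535 in vise [0.03  0.123 0.073]
spare 0.032 cost 0.724 in vise [ 0.026  0.122 -0.148]
(660, 960, 3)
```

View pics/cast.png

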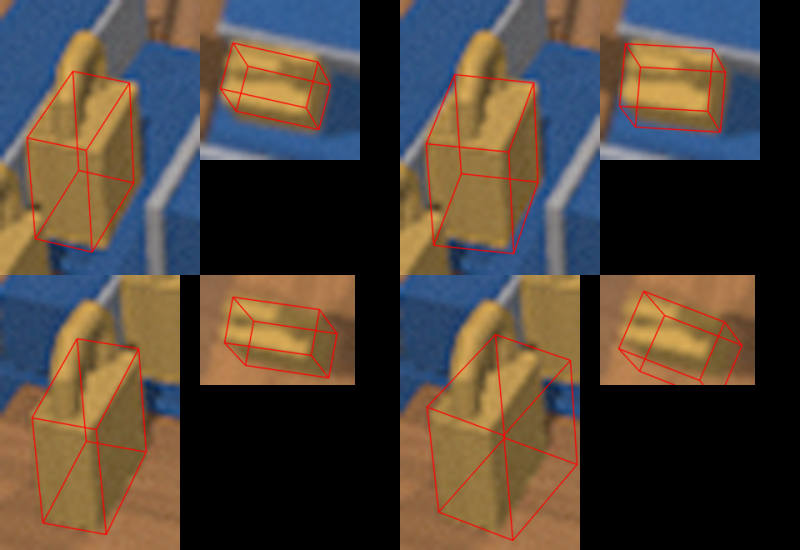

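The overlays disagree with the fit cost. In the side view the vise casting's end face is wider than the 24 overlay, while the spare's is narrower. I'll measure edges directly on a larger, clean crop.

```bash
python3 - <<'E'
import cv2
a=cv2.imread("pics/side0.png")[275:357,234:297]; a=cv2.resize(a,None,fx=7,fy=7,interpolation=cv2.INTER_CUBIC)
b=cv2.imread("pics/top0.png")[196:236,204:270]; b=cv2.resize(b,None,fx=5,fy=5,interpolation=cv2.INTER_CUBIC)
b=cv2.copyMakeBorder(b,0,a.shape[0]-b.shape[0],0,0,cv2.BORDER_CONSTANT)
o=cv2.hconcat([a,b]); print(a.shape,o.shape); cv2.imwrite("pics/c4.png",o)
E
```

```text
(574, 441, 3) (574, 771, 3)
```

View pics/c4.png

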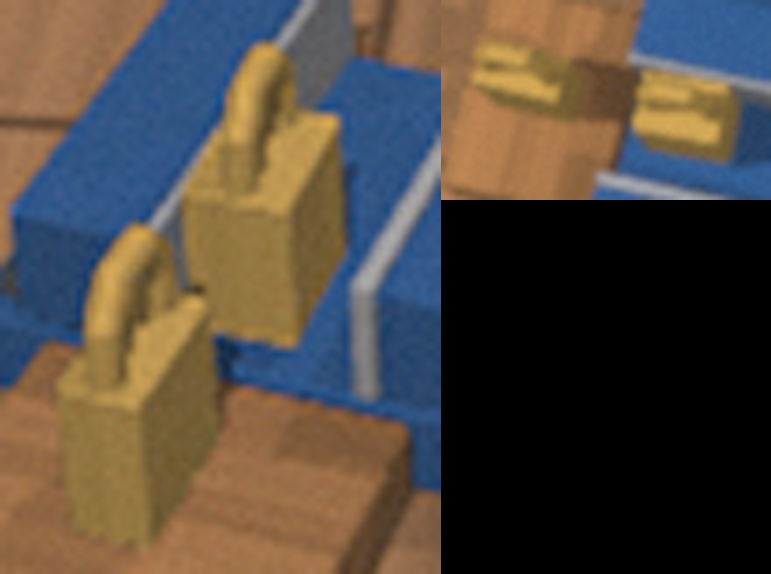

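The clean crop shows the vise casting's end face top edge from (187,190) to (290,210), and the spare's from (60,380) to (142,405). The edge lengths decide the thickness.

```bash
python3 - <<'E'
from h import *
V=np.load("V.npy"); R=np.array([[np.cos(V[2]),np.sin(V[2])],[-np.sin(V[2]),np.cos(V[2])]])
for n,p in(("vise",((187,190),(290,210),(340,120))),("spare",((60,382),(142,405),(212,305)))):
    w=onz("side",crop(p,7,234,275),.08)[:,:2]; v=(w-V[:2])@R.T
    print(n,"thick",np.linalg.norm(w[1]-w[0])*1e3,"long",np.linalg.norm(w[2]-w[1])*1e3,v.round(3).tolist())
ct=onz("top",crop(((725,100),(722,125)),5,204-441/5,196),.08); print(ct)
# block B two-view check, top corners, height and yaw
c2=lambda p:crop(p,6,335,195); c3=lambda p:crop(p,3.3333,215,195)
for a,b in(((243,27),(550,132)),((277,26),(550,132)),((245,40),(540,62)),((282,38),(550,132)),((279,27),(432,153)),((282,38),(432,153)),((240,38),(418,80)),((430,52),(412,432))):
    p,e=tri(c3(a),c2(b)); print(p.round(3),round(e,2))
# predicted side pixels of block B box in c3
q=[.5954,-.2724,np.radians(8.4)]
print(((proj("side",world(q,box(.032,.05,0,.074)))-[215,195]+.5)*3.3333-.5).round(0).tolist())
E
```

```text
vise thick 29.82077924320555 long 41.453245138010786 [[0.042, 0.063], [0.013, 0.062], [0.015, 0.02]]
spare thick 23.065167998613717 long 40.29922940535895 [[0.041, 0.143], [0.018, 0.144], [0.017, 0.104]]
[[0.59273708 0.11358796 0.08      ]
 [0.58002543 0.11500361 0.08      ]]
[ 0.598 -0.301  0.066] 5.13
[ 0.584 -0.299  0.072] 0.15
[ 0.615 -0.299  0.059] 1.34
[ 0.584 -0.301  0.061] 1.37
[ 0.574 -0.246  0.096] 1.01
[ 0.574 -0.248  0.086] 0.16
[ 0.606 -0.243  0.087] 0.6
[ 0.458 -0.235  0.085] 0.28
[[243.0, 132.0], [242.0, 103.0], [279.0, 102.0], [282.0, 131.0], [240.0, 52.0], [239.0, 24.0], [278.0, 23.0], [280.0, 50.0]]
```

The numbers settle it. The vise casting measures about 30 mm and the spare about 23 mm, so the vise holds the 32 mm casting. The matching block is B, at (0.595, -0.272), with its thickness axis at about +8°. Moving toward it.

send_rows(
  steps=[
    [[0, 0, -0.5, 1, 0, 0, 0], [0, 0, -0.5, 1, 0, 0, 0], [0, 0, -0.5, 1, 0, 0, 0], [0, 0, -0.5, 1, 0, 0, 0], [0, 0, -0.5, 1, 0, 0, 0], [0, 0, -0.5, 1, 0, 0, 0], [0, 0, -0.5, 1, 0, 0, 0], [0, 0, -0.5, 1, 0, 0, 0]],
  ],
  force=40,
)

```text
time: 0.77
eef_pos: [0.3488, 0.4666, 0.2356]
tool_rot: [[-0.004, 0.276, 0.961], [-0.004, 0.961, -0.276], [-1.0, -0.005, -0.002]]
contact_force: [0.9, 0.5, -0.5]
opening: 0.0857
```

send_rows(
  steps=[
    [[0, 0, -1, 0.7, 0, 0, 0], [0, 0, -1, 0.7, 0, 0, 0], [0, 0, -1, 0.7, 0, 0, 0], [0, 0, -1, 0.7, 0, 0, 0], [0, 0, -1, 0.7, 0, 0, 0], [0, 0, -1, 0.7, 0, 0, 0], [0, 0, -1, 0.7, 0, 0, 0], [0, 0, -1, 0.7, 0, 0, 0]],
  ],
)

```text
time: 1.43
eef_pos: [0.4316, 0.2251, 0.2343]
tool_rot: [[-0.005, 0.276, 0.961], [-0.005, 0.961, -0.276], [-1.0, -0.006, -0.003]]
contact_force: [1.1, 0.3, 0.2]
opening: 0.0858
```

send_rows(
  steps=[
    [[0, 0, -1, 0.7, 0, 0, 0], [0, 0, -1, 0.7, 0, 0, 0], [0, 0, -1, 0.7, 0, 0, 0], [0, 0, -1, 0.7, 0, 0, 0], [0, 0, -1, 0.7, 0, 0, 0], [0, 0, -1, 0.7, 0, 0, 0], [0, 0, -1, 0.7, 0, 0, 0], [0, 0, -1, 0.7, 0, 0, 0]],
  ],
)

```text
time: 2.1
eef_pos: [0.5114, -0.0184, 0.2342]
tool_rot: [[-0.007, 0.276, 0.961], [-0.005, 0.961, -0.276], [-1.0, -0.007, -0.006]]
contact_force: [0.0, 0.5, -0.5]
opening: 0.0853
```

send_rows(
  steps=[
    [[0, 0, -1, 0.7, 0, 0, 0], [0, 0, -1, 0.7, 0, 0, 0], [0, 0, -1, 0.7, 0, 0, 0], [0, 0, -1, 0.7, 0, 0, 0], [0, 0, -1, 0.7, 0, 0, 0], [0, 0, -1, 0.7, 0, 0, 0], [0, 0, -1, 0.7, 0, 0, 0], [0, 0, -1, 0.7, 0, 0, 0]],
  ],
)

```text
time: 2.77
eef_pos: [0.591, -0.2622, 0.2327]
tool_rot: [[-0.011, 0.277, 0.961], [-0.003, 0.961, -0.277], [-1.0, -0.006, -0.009]]
contact_force: [0.5, 0.2, 0.0]
opening: 0.0857
```

send_rows(
  steps=[
    [[0, 0, 0, 0, 0.125, 0, 0], [0, 0, 0, 0, 0.125, 0, 0], [0, 0, 0, 0, 0.125, 0, 0], [0, 0, 0, 0, 0.125, 0, 0], [0, 0, 0, 0, 0.125, 0, 0], [0, 0, 0, 0, 0.125, 0, 0], [0, 0, 0, 0, 0.125, 0, 0], [0, 0, 0, 0, 0.125, 0, 0]],
  ],
)

```text
time: 3.43
eef_pos: [0.5907, -0.2704, 0.2283]
tool_rot: [[-0.015, 0.959, 0.283], [-0.003, 0.283, -0.959], [-1.0, -0.015, -0.002]]
contact_force: [0.2, 0.2, 0.6]
opening: 0.0854
```

```bash
cat > go.py <<'E'
# go.py x y z yawdeg : remaining shift in tool axes (25 mm units) and turn (rotvec) to a down-pointing pose with tool y at yaw
import sys; from h import *; from scipy.spatial.transform import Rotation as Ro
x,y,z,a=map(float,sys.argv[1:5]); a=np.radians(a); o=arm.get_obs(); R=np.array(o["tool_rot"])
G=np.array([[0,np.cos(a),np.sin(a)],[0,np.sin(a),-np.cos(a)],[-1,0,0]])
print("t",o["time"],"pos",np.round(o["eef_pos"],4),"open",round(o["opening"],4),"F",np.round(o["contact_force"],1),"j",np.round(o["joint_positions"],2))
print("shift",np.round(R.T@(np.array([x,y,z])-o["eef_pos"])/.025,2),"turn",np.round(Ro.from_matrix(R.T@G).as_rotvec(),3))
E
python3 go.py .595 -.272 .16 8.4
python3 - <<'E'
from h import *
f=arm.grab_frame("top"); cv2.imwrite("pics/t1.png",f[:,:,::-1])
g=arm.grab_frame("side"); cv2.imwrite("pics/s1.png",g[:,:,::-1])
a=cv2.resize(f[150:310,320:470,::-1],None,fx=3,fy=3,interpolation=cv2.INTER_CUBIC); b=cv2.resize(g[100:260,215:345,::-1],None,fx=3,fy=3,interpolation=cv2.INTER_CUBIC)
cv2.imwrite("pics/ts1.png",cv2.hconcat([a,b][:2])[:,:800])
E
```

```text
t 3.4333 pos [ 0.5907 -0.2704  0.2283] open 0.0854 F [0.2 0.2 0.6] j [-0.47  0.5   1.6  -0.01  1.06 -0.75]
shift [2.73 0.19 0.12] turn [ 0.14  -0.001  0.015]
```

send_rows(
  steps=[
    [[0, 0.8, 0.19, 0.12, 0.125, 0, 0.015], [0, 0.9, 0, 0, 0.015, 0, 0], [0, 0.9, 0, 0, 0, 0, 0], [0, 0.8, 0, 0, 0, 0, 0], [0, 0.6, 0, 0, 0, 0, 0], [0, 0, 0, 0, 0, 0, 0]],
  ],
)

```text
time: 4.03
eef_pos: [0.5969, -0.2723, 0.1254]
tool_rot: [[0.003, 0.984, 0.179], [-0.0, 0.179, -0.984], [-1.0, 0.003, 0.001]]
contact_force: [-1.0, 1.6, -0.4]
opening: 0.0855
```

```bash
python3 go.py .595 -.272 .054 8.4
```

```text
t 4.0333 pos [ 0.5969 -0.2723  0.1254] open 0.0855 F [-1.   1.6 -0.4] j [-0.47  0.61  1.68  0.    0.85 -0.65]
shift [ 2.86 -0.08 -0.03] turn [ 0.033  0.001 -0.003]
```

View pics/ts1.png

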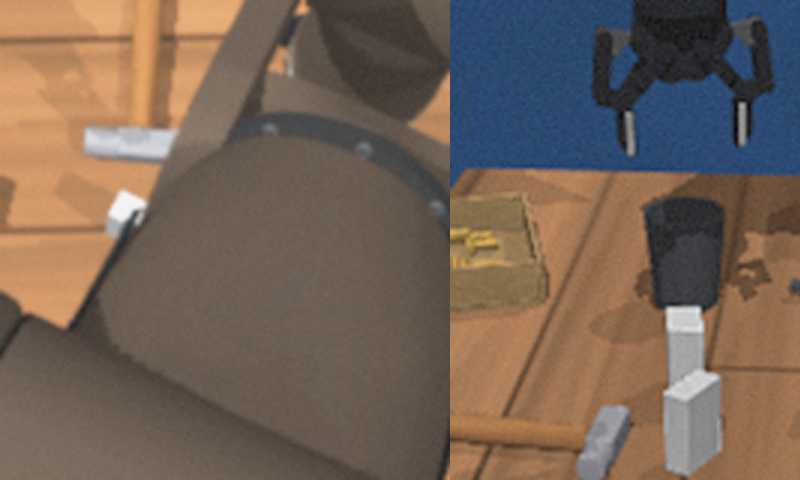

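In the left half the arm hides the blocks from above. In the right half (side view) the fingers at (630,135) and (742,125) straddle the block's column at x≈686. The gripper is centred, so I'll descend and grip.

send_rows(
  steps=[
    [[0, 0.7, -0.08, -0.03, 0.03, 0, 0], [0, 0.7, 0, 0, 0, 0, 0], [0, 0.7, 0, 0, 0, 0, 0], [0, 0.6, 0, 0, 0, 0, 0], [0, 0.3, 0, 0, 0, 0, 0], [0, 0, 0, 0, 0, 0, 0]],
  ],
)

```text
time: 4.53
eef_pos: [0.5967, -0.2727, 0.0511]
tool_rot: [[0.005, 0.985, 0.171], [-0.002, 0.171, -0.985], [-1.0, 0.005, 0.003]]
contact_force: [-0.5, -0.4, -0.3]
opening: 0.0852
```

```bash
python3 go.py .595 -.272 .054 8.4
```

```text
t 4.5333 pos [ 0.5967 -0.2727  0.0511] open 0.0852 F [-0.5 -0.4 -0.3] j [-0.48  0.7   1.72  0.    0.71 -0.65]
shift [-0.11 -0.06 -0.04] turn [ 0.025  0.002 -0.005]
```

send_rows(
  steps=[
    [[0, -0.11, -0.06, 0, 0.025, 0, -0.005], [0.6, 0, 0, 0, 0, 0, 0], [0.9, 0, 0, 0, 0, 0, 0], [0.9, 0, 0, 0, 0, 0, 0], [0.9, 0, 0, 0, 0, 0, 0], [0.9, 0, 0, 0, 0, 0, 0], [0.9, 0, 0, 0, 0, 0, 0], [0.9, 0, 0, 0, 0, 0, 0]],
  ],
  force=45,
)

```text
time: 5.2
eef_pos: [0.5974, -0.2739, 0.0586]
tool_rot: [[0.004, 0.988, 0.155], [-0.004, 0.155, -0.988], [-1.0, 0.004, 0.005]]
contact_force: [-0.6, -0.8, -2.4]
opening: 0.0312
```

It gripped at 31.2 mm, which matches the 32 mm block. I'll lift and turn it to the vise heading (-13.8°).

send_rows(
  steps=[
    [[0.9, -0.3, 0, 0, 0, 0, 0], [0.9, -0.8, 0, 0, 0, 0, 0], [0.9, -0.9, 0, 0, 0, 0, 0], [0.9, -0.9, 0, 0, 0, 0, 0], [0.9, -0.9, 0, 0, 0.1, 0, 0], [0.9, -0.6, 0, 0, 0.1, 0, 0], [0.9, 0, 0, 0, 0.1, 0, 0], [0.9, 0, 0, 0, 0.1, 0, 0]],
  ],
)

```text
time: 5.87
eef_pos: [0.5952, -0.2725, 0.1753]
tool_rot: [[0.001, 0.967, -0.253], [-0.002, -0.253, -0.967], [-1.0, 0.001, 0.002]]
contact_force: [-0.8, -0.7, -2.8]
opening: 0.0313
```

```bash
python3 go.py .5603 .0572 .17 -13.8
```

```text
t 5.8667 pos [ 0.5952 -0.2725  0.1753] open 0.0313 F [-0.8 -0.7 -2.8] j [-0.47  0.55  1.65 -0.    0.94 -0.22]
shift [  0.18  -4.69 -12.41] turn [-0.015  0.002 -0.001]
```

send_rows(
  steps=[
    [[0.9, 0, -0.3, -0.8, -0.015, 0, 0], [0.9, 0, -0.35, -0.9, 0, 0, 0], [0.9, 0, -0.35, -0.9, 0, 0, 0], [0.9, 0, -0.35, -0.9, 0, 0, 0], [0.9, 0, -0.35, -0.9, 0, 0, 0], [0.9, 0, -0.35, -0.9, 0, 0, 0], [0.9, 0, -0.35, -0.9, 0, 0, 0], [0.9, 0, -0.35, -0.9, 0, 0, 0]],
  ],
)

```text
time: 6.53
eef_pos: [0.5719, -0.0814, 0.1793]
tool_rot: [[0.005, 0.968, -0.252], [-0.005, -0.252, -0.968], [-1.0, 0.006, 0.004]]
contact_force: [0.3, -0.2, -2.0]
opening: 0.0312
```

send_rows(
  steps=[
    [[0.9, 0, -0.35, -0.9, 0, 0, 0], [0.9, 0, -0.35, -0.9, 0, 0, 0], [0.9, 0, -0.35, -0.9, 0, 0, 0], [0.9, 0, -0.3, -0.9, 0, 0, 0], [0.9, 0, -0.3, -0.8, 0, 0, 0], [0.9, 0, -0.2, -0.5, 0, 0, 0], [0.9, 0, 0, 0, 0, 0, 0], [0.9, 0, 0, 0, 0, 0, 0]],
  ],
)

```text
time: 7.2
eef_pos: [0.5547, 0.0598, 0.1823]
tool_rot: [[0.006, 0.969, -0.247], [-0.004, -0.247, -0.969], [-1.0, 0.007, 0.003]]
contact_force: [0.3, -0.5, -2.7]
opening: 0.0314
```

```bash
python3 go.py .5603 .0572 .12 -13.8; python3 - <<'E'
from h import *
V=np.load("V.npy")
o=arm.get_obs(); f=arm.grab_frame("side"); cv2.imwrite("pics/s2.png",f[:,:,::-1])
s=4; ox,oy=225,215; a=cv2.resize(f[oy:oy+140,ox:ox+150,::-1],None,fx=s,fy=s,interpolation=cv2.INTER_CUBIC)
p=o["eef_pos"]; b=box(.032,.05,p[2]-.0586,p[2]-.0586+.074); draw(a,"side",world([p[0],p[1],V[2]],b),s,ox,oy,(0,255,0))
draw(a,"side",world([*world(V,[.02,-.042,0])[0][:2],V[2]],box(.032,.05,.03,.104)),s,ox,oy,(0,255,255))
draw(a,"side",world(V,np.array([[.05,-.075,.07],[.05,.075,.07],[.05,.075,.03],[.05,-.075,.03],[-.0108,-.075,.07],[-.0108,.075,.07],[-.0108,.075,.03],[-.0108,-.075,.03]])),s,ox,oy,(0,0,255))
cv2.imwrite("pics/s2c.png",a)
E
```

```text
t 7.2 pos [0.5547 0.0598 0.1823] open 0.0314 F [ 0.3 -0.5 -2.7] j [ 0.06  0.42  1.87 -0.01  0.85  0.31]
shift [2.49 0.22 0.04] turn [-0.009  0.003 -0.007]
```

View pics/s2c.png

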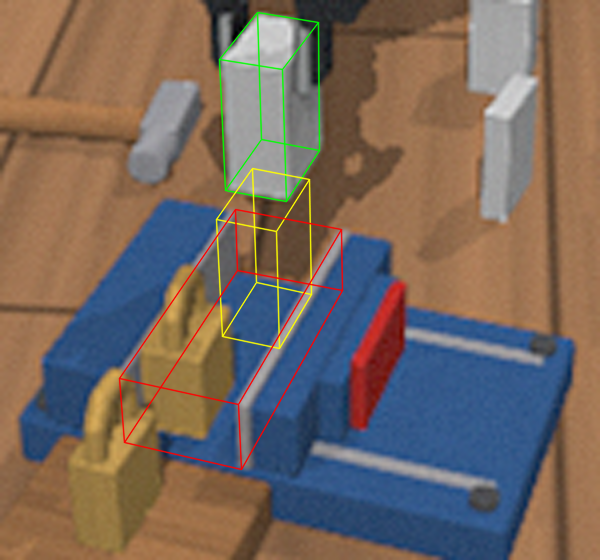

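The green outline (expected held block) matches the real one at about (225–318, 15–200). The red gap outline lies on both jaw faces, and the yellow slot sits clear between them. Lowering now.

send_rows(
  steps=[
    [[0.9, 0.2, 0.22, 0.04, -0.009, 0.003, -0.007], [0.9, 0.6, 0, 0, 0, 0, 0], [0.9, 0.7, 0, 0, 0, 0, 0], [0.9, 0.7, 0, 0, 0, 0, 0], [0.9, 0.6, 0, 0, 0, 0, 0], [0.9, 0.4, 0, 0, 0, 0, 0], [0.9, 0, 0, 0, 0, 0, 0]],
  ],
)

```text
time: 7.83
eef_pos: [0.5647, 0.05, 0.0993]
tool_rot: [[0.003, 0.971, -0.241], [0.001, -0.241, -0.971], [-1.0, 0.002, -0.002]]
contact_force: [-0.6, -0.1, -2.6]
opening: 0.0309
```

```bash
python3 go.py .5603 .0572 .0886 -13.8
```

```text
t 7.8333 pos [0.5647 0.05   0.0993] open 0.0309 F [-0.6 -0.1 -2.6] j [0.03 0.54 1.91 0.   0.68 0.28]
shift [ 0.43 -0.24 -0.24] turn [-0.003 -0.002 -0.002]
```

send_rows(
  steps=[
    [[0.9, 0, -0.24, -0.24, -0.003, -0.002, -0.002], [0.9, 0, 0, 0, 0, 0, 0], [0.9, 0.2, 0, 0, 0, 0, 0], [0.9, 0, 0, 0, 0, 0, 0]],
  ],
)

```text
time: 8.17
eef_pos: [0.5611, 0.0566, 0.095]
tool_rot: [[0.001, 0.971, -0.239], [-0.0, -0.239, -0.971], [-1.0, 0.001, 0.0]]
contact_force: [0.7, -0.5, -3.0]
opening: 0.0308
```

```bash
python3 go.py .5603 .0572 .0886 -13.8
```

```text
t 8.1667 pos [0.5611 0.0566 0.095 ] open 0.0308 F [ 0.7 -0.5 -3. ] j [ 0.05  0.55  1.92 -0.    0.67  0.29]
shift [ 0.25 -0.04 -0.02] turn [-0.001  0.    -0.001]
```

send_rows(
  steps=[
    [[0.9, 0.12, -0.04, 0, 0, 0, 0], [0.9, 0, 0, 0, 0, 0, 0], [0.9, 0.08, 0, 0, 0, 0, 0], [0.9, 0, 0, 0, 0, 0, 0]],
  ],
)

```text
time: 8.5
eef_pos: [0.561, 0.0572, 0.091]
tool_rot: [[0.004, 0.971, -0.238], [-0.0, -0.238, -0.971], [-1.0, 0.004, -0.001]]
contact_force: [0.4, -0.4, -2.5]
opening: 0.0315
```

send_rows(
  steps=[
    [[0.9, 0.06, 0, 0, 0, 0, 0], [0.9, 0, 0, 0, 0, 0, 0]],
  ],
)

```text
time: 8.67
eef_pos: [0.5612, 0.0572, 0.0895]
tool_rot: [[0.004, 0.971, -0.238], [-0.0, -0.238, -0.971], [-1.0, 0.004, -0.001]]
contact_force: [-0.2, -0.0, -3.0]
opening: 0.0314
```

send_rows(
  steps=[
    [[0.9, 0.06, 0, 0, 0, 0, 0], [0.9, 0, 0, 0, 0, 0, 0]],
  ],
)

```text
time: 8.83
eef_pos: [0.5615, 0.0573, 0.0883]
tool_rot: [[0.005, 0.971, -0.238], [-0.0, -0.238, -0.971], [-1.0, 0.005, -0.001]]
contact_force: [-0.1, 0.6, -1.6]
opening: 0.0316
```

send_rows(
  steps=[
    [[0.9, 0.05, 0, 0, 0, 0, 0], [0.9, 0, 0, 0, 0, 0, 0]],
  ],
)

```text
time: 9.0
eef_pos: [0.5618, 0.0576, 0.0885]
tool_rot: [[0.006, 0.971, -0.238], [0.0, -0.238, -0.971], [-1.0, 0.005, -0.002]]
contact_force: [-1.2, -0.2, -3.4]
opening: 0.031
```

```bash
python3 go.py .5603 .0572 .0886 -13.8; sleep 0; python3 go.py .5603 .0572 .0886 -13.8
```

```text
t 9.0 pos [0.5618 0.0576 0.0885] open 0.031 F [-1.2 -0.2 -3.4] j [ 0.05  0.56  1.93 -0.    0.65  0.29]
shift [-0.   -0.05  0.03] turn [ 0.    -0.002 -0.005]
t 9.0 pos [0.5618 0.0576 0.0885] open 0.031 F [-1.2 -0.2 -3.4] j [ 0.05  0.56  1.93 -0.    0.65  0.29]
shift [-0.   -0.05  0.03] turn [ 0.    -0.002 -0.005]
```

send_rows(
  steps=[
    [[0.9, 0.08, 0, 0, 0, 0, -0.005], [0.9, 0, 0, 0, 0, 0, 0]],
  ],
)

```text
time: 9.17
eef_pos: [0.5624, 0.058, 0.0881]
tool_rot: [[0.002, 0.971, -0.239], [0.002, -0.239, -0.971], [-1.0, 0.002, -0.002]]
contact_force: [-0.0, 0.4, -1.9]
opening: 0.0311
```

send_rows(
  steps=[
    [[0.9, 0.06, 0, 0, 0, 0, 0], [0.9, 0, 0, 0, 0, 0, 0]],
  ],
)

```text
time: 9.33
eef_pos: [0.563, 0.0582, 0.0879]
tool_rot: [[0.004, 0.971, -0.238], [0.002, -0.239, -0.971], [-1.0, 0.003, -0.003]]
contact_force: [-1.1, -0.7, -2.7]
opening: 0.0314
```

Four presses have barely lowered z (0.088), where contact was expected at 0.0886, so the block is on the bed. I'll release and rise.

send_rows(
  steps=[
    [[0.5, 0, 0, 0, 0, 0, 0], [0.3, 0, 0, 0, 0, 0, 0], [0.1, 0, 0, 0, 0, 0, 0], [0, 0, 0, 0, 0, 0, 0], [0, -0.3, 0, 0, 0, 0, 0], [0, -0.6, 0, 0, 0, 0, 0], [0, -0.8, 0, 0, 0, 0, 0], [0, -0.8, 0, 0, 0, 0, 0]],
  ],
)

```text
time: 10.0
eef_pos: [0.5603, 0.0577, 0.1486]
tool_rot: [[-0.004, 0.971, -0.239], [0.002, -0.239, -0.971], [-1.0, -0.005, -0.001]]
contact_force: [-0.2, -0.6, 0.4]
opening: 0.0858
```

send_rows(
  steps=[
    [[0, -0.8, 0, 0, 0, 0, 0], [0, -0.8, 0, 0, 0, 0, 0], [0, -0.8, 0, 0, 0, 0, 0], [0, -0.5, 0, 0, 0, 0, 0], [0, 0, 0, 0, 0, 0, 0]],
  ],
)

```text
time: 10.42
eef_pos: [0.5615, 0.0575, 0.2305]
tool_rot: [[0.001, 0.971, -0.239], [0.002, -0.239, -0.971], [-1.0, 0.0, -0.002]]
contact_force: [-0.2, -0.3, 0.7]
opening: 0.0856
```

```bash
python3 go.py .5603 .0572 .2 -13.8; python3 - <<'E'
from h import *
V=np.load("V.npy")
f=arm.grab_frame("side"); cv2.imwrite("pics/s3.png",f[:,:,::-1])
s=5; ox,oy=240,215; a=cv2.resize(f[oy:oy+110,ox:ox+130,::-1],None,fx=s,fy=s,interpolation=cv2.INTER_CUBIC)
draw(a,"side",world([*world(V,[.02,-.042,0])[0][:2],V[2]],box(.032,.05,.03,.104)),s,ox,oy,(0,255,255))
cv2.imwrite("pics/s3c.png",a)
E
```

```text
t 10.4167 pos [0.5615 0.0575 0.2305] open 0.0856 F [-0.2 -0.3  0.7] j [0.05 0.37 1.81 0.   0.96 0.29]
shift [ 1.22 -0.04  0.02] turn [-0.    -0.002 -0.   ]
```

View pics/s3c.png

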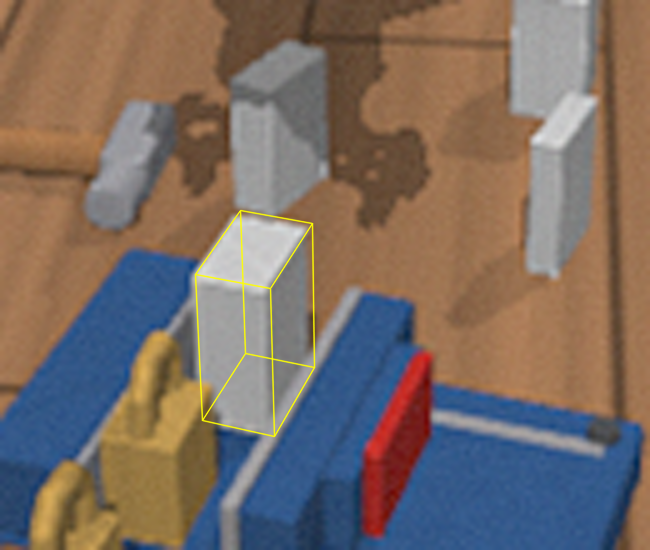

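The block stands upright and square in the slot: its outline at (197–313, 212–435) matches the prediction, with clear gaps to both jaws. The jaw hasn't moved. Next I'll go behind the pad, turn 90° and close the fingers.

send_rows(
  steps=[
    [[0, 0, -0.6, -0.2, 0, 0, 0], [0, 0, -0.6, -0.2, 0, 0, 0], [0, 0, -0.6, -0.2, 0, 0, 0], [0.3, 0, -0.7, -0.2, 0, 0, 0], [0.5, 0, -0.7, -0.2, 0, 0, 0], [0.8, 0, -0.6, -0.2, 0, 0, 0], [1, 0, -0.6, -0.2, 0, 0, 0], [1, 0, -0.6, -0.2, 0, 0, 0]],
  ],
)

```text
time: 11.13
eef_pos: [0.4399, 0.128, 0.2235]
tool_rot: [[-0.008, 0.971, -0.241], [0.0, -0.241, -0.971], [-1.0, -0.008, 0.002]]
contact_force: [0.9, 0.1, 0.6]
opening: 0.0256
```

send_rows(
  steps=[
    [[1, 0, 0, 0, -0.12, 0, 0], [1, 0, 0, 0, -0.12, 0, 0], [1, 0, 0, 0, -0.12, 0, 0], [1, 0, 0, 0, -0.12, 0, 0], [1, 0, 0, 0, -0.12, 0, 0], [1, 0, 0, 0, -0.12, 0, 0], [1, 0, 0, 0, -0.12, 0, 0], [1, 0, 0, 0, -0.12, 0, 0]],
  ],
)

```text
time: 11.8
eef_pos: [0.4262, 0.1304, 0.2167]
tool_rot: [[-0.023, 0.731, 0.682], [-0.003, 0.682, -0.732], [-1.0, -0.018, -0.014]]
contact_force: [0.4, -0.2, 0.1]
opening: 0.0001
```

send_rows(
  steps=[
    [[1, 0, 0, 0, -0.12, 0, 0], [1, 0, 0, 0, -0.12, 0, 0], [1, 0, 0, 0, -0.12, 0, 0], [1, 0, 0, 0, -0.12, 0, 0], [1, 0, 0, 0, -0.12, 0, 0], [1, 0, 0, 0, 0, 0, 0]],
  ],
)

```text
time: 12.3
eef_pos: [0.4188, 0.1308, 0.2116]
tool_rot: [[-0.032, 0.187, 0.982], [-0.005, 0.982, -0.188], [-0.999, -0.011, -0.031]]
contact_force: [0.5, -0.4, -0.1]
opening: 0.0001
```

```bash
python3 go.py .449 .128 .1 76.2
```

```text
t 12.3 pos [0.4188 0.1308 0.2116] open 0.0001 F [ 0.5 -0.4 -0.1] j [ 0.23  0.24  2.07  0.    0.87 -1.15]
shift [4.42 0.17 1.35] turn [ 0.052 -0.031  0.012]
```

send_rows(
  steps=[
    [[1, 0, 0.17, 0.7, 0.052, -0.031, 0.012], [1, 0, 0, 0.7, 0, 0, 0], [1, 0.5, 0, 0, 0, 0, 0], [1, 0.8, 0, 0, 0, 0, 0], [1, 0.8, 0, 0, 0, 0, 0], [1, 0.8, 0, 0, 0, 0, 0], [1, 0.5, 0, 0, 0, 0, 0], [1, 0, 0, 0, 0, 0, 0]],
  ],
)

```text
time: 12.97
eef_pos: [0.4496, 0.1282, 0.1196]
tool_rot: [[-0.002, 0.274, 0.962], [-0.0, 0.962, -0.274], [-1.0, -0.001, -0.002]]
contact_force: [-0.5, -0.7, 1.0]
opening: 0.0001
```

```bash
python3 go.py .449 .128 .056 76.2
```

```text
t 12.9667 pos [0.4496 0.1282 0.1196] open 0.0001 F [-0.5 -0.7  1. ] j [ 0.21  0.41  2.12  0.    0.62 -1.08]
shift [ 2.54 -0.01 -0.02] turn [-0.037 -0.002  0.001]
```

send_rows(
  steps=[
    [[1, 0.6, 0, 0, -0.037, 0, 0], [1, 0.6, 0, 0, 0, 0, 0], [1, 0.6, 0, 0, 0, 0, 0], [1, 0.5, 0, 0, 0, 0, 0], [1, 0.2, 0, 0, 0, 0, 0], [1, 0, 0, 0, 0, 0, 0]],
  ],
)

```text
time: 13.47
eef_pos: [0.4473, 0.1287, 0.0559]
tool_rot: [[-0.005, 0.255, 0.967], [-0.001, 0.967, -0.255], [-1.0, -0.002, -0.004]]
contact_force: [-1.0, 0.1, -0.3]
opening: -0.0002
```

```bash
cat > vz.py <<'E'
from h import *
V=np.load("V.npy"); p=np.array(arm.get_obs()["eef_pos"]); d=p[:2]-V[:2]; c,s=np.cos(V[2]),np.sin(V[2])
print("TCP in vise mm",np.round([1e3*(c*d[0]+s*d[1]),1e3*(-s*d[0]+c*d[1]),1e3*p[2]],1))
E
python3 go.py .4805 .120 .056 76.2; python3 vz.py
```

```text
t 13.4667 pos [0.4473 0.1287 0.0559] open -0.0002 F [-1.   0.1 -0.3] j [ 0.21  0.53  2.16  0.    0.46 -1.1 ]
shift [-0.01  0.    1.37] turn [-0.017 -0.004  0.002]
TCP in vise mm [-106.8    0.5   55.9]
```

send_rows(
  steps=[
    [[1, 0, 0, 0.4, -0.017, 0, 0], [1, 0, 0, 0.4, 0, 0, 0], [1, 0, 0, 0.3, 0, 0, 0], [1, 0, 0, 0.2, 0, 0, 0], [1, 0, 0, 0.2, 0, 0, 0], [1, 0, 0, 0.2, 0, 0, 0]],
  ],
)

```text
time: 13.97
eef_pos: [0.4932, 0.1177, 0.0589]
tool_rot: [[-0.003, 0.24, 0.971], [-0.0, 0.971, -0.24], [-1.0, -0.001, -0.003]]
contact_force: [-2.9, 2.2, -1.7]
opening: -0.0002
```

```bash
python3 vz.py; python3 go.py .5079 .1133 .056 76.2
```

```text
TCP in vise mm [-59.6   0.7  58.9]
t 13.9667 pos [0.4932 0.1177 0.0589] open -0.0002 F [-2.9  2.2 -1.7] j [ 0.17  0.56  2.07  0.    0.52 -1.15]
shift [ 0.11 -0.03  0.61] turn [-0.001 -0.003  0.001]
```

Contact is at about 3.5 N and the jaw is sliding. I'll continue gently.

send_rows(
  steps=[
    [[1, 0.08, 0, 0.15, 0, 0, 0], [1, 0, 0, 0.15, 0, 0, 0], [1, 0, 0, 0.15, 0, 0, 0], [1, 0, 0, 0.1, 0, 0, 0]],
  ],
)

```text
time: 14.3
eef_pos: [0.5073, 0.1139, 0.0567]
tool_rot: [[-0.004, 0.241, 0.971], [-0.0, 0.971, -0.241], [-1.0, -0.001, -0.004]]
contact_force: [-5.6, 3.3, 4.5]
opening: -0.0001
```

```bash
python3 vz.py; python3 go.py .5079 .1133 .056 76.2
```

```text
TCP in vise mm [-45.    0.4  56.7]
t 14.3 pos [0.5073 0.1139 0.0567] open -0.0001 F [-5.6  3.3  4.5] j [ 0.16  0.57  2.04  0.    0.54 -1.17]
shift [ 0.03 -0.02  0.03] turn [-0.002 -0.004  0.001]
```

send_rows(
  steps=[
    [[1, 0, 0, 0.1, 0, 0, 0], [1, 0, 0, 0.1, 0, 0, 0]],
  ],
)

```text
time: 14.47
eef_pos: [0.5098, 0.1128, 0.0564]
tool_rot: [[-0.01, 0.241, 0.97], [-0.0, 0.97, -0.241], [-1.0, -0.003, -0.009]]
contact_force: [-23.8, 14.6, 14.4]
opening: 0.0001
```

send_rows(
  steps=[
    [[1, 0, 0, 0.1, 0, 0, 0], [1, 0, 0, 0.1, 0, 0, 0]],
  ],
)

```text
time: 14.63
eef_pos: [0.5095, 0.1121, 0.0557]
tool_rot: [[-0.019, 0.241, 0.97], [-0.001, 0.97, -0.241], [-1.0, -0.005, -0.019]]
contact_force: [-15.4, 9.5, 9.4]
opening: 0.0002
```

```bash
python3 vz.py
```

```text
TCP in vise mm [-42.5  -0.9  55.7]
```

The jaw stalls at TCP x = -42.5 mm (predicted -43) with the force up at about 25 N, so it is closed. I'll press once more, then back off and check.

send_rows(
  steps=[
    [[1, 0, 0, 0.12, 0, 0.01, 0], [1, 0, 0, 0.12, 0, 0, 0], [1, 0, 0, 0, 0, 0, 0]],
  ],
)

```text
time: 14.88
eef_pos: [0.5081, 0.1115, 0.0549]
tool_rot: [[-0.043, 0.241, 0.97], [0.002, 0.971, -0.241], [-0.999, -0.009, -0.042]]
contact_force: [1.5, -0.7, 0.3]
opening: 0.0
```

send_rows(
  steps=[
    [[1, 0, 0, -0.2, 0, 0, 0], [1, 0, 0, -0.5, 0, 0, 0], [1, 0, 0, -0.7, 0, 0, 0], [1, -0.5, 0, -0.7, 0, 0, 0], [1, -1, 0, 0, 0, 0, 0], [1, -1, 0, 0, 0, 0, 0], [1, -1, 0, 0, 0, 0, 0], [1, -1, 0, 0, 0, 0, 0]],
  ],
)

```text
time: 15.55
eef_pos: [0.4525, 0.1243, 0.1686]
tool_rot: [[-0.049, 0.24, 0.969], [-0.001, 0.971, -0.241], [-0.999, -0.012, -0.047]]
contact_force: [0.5, -0.4, -0.2]
opening: -0.0004
```

```bash
python3 vz.py; python3 - <<'E'
from h import *
V=np.load("V.npy"); ims=[]
for n,(ox,oy,w,h),s in(("side",(225,210,110,145),4),("top",(195,180,120,120),3)):
    f=arm.grab_frame(n); cv2.imwrite(f"pics/{n}4.png",f[:,:,::-1])
    a=cv2.resize(f[oy:oy+h,ox:ox+w,::-1],None,fx=s,fy=s,interpolation=cv2.INTER_CUBIC)
    if n=="side": draw(a,n,world(V,np.array([[.018,-.075,.07],[.018,.075,.07],[.018,.075,.03],[.018,-.075,.03]]*2)),s,ox,oy,(0,255,255))
    ims.append(cv2.copyMakeBorder(a,0,580-a.shape[0],0,0,cv2.BORDER_CONSTANT))
o=cv2.hconcat(ims); print(o.shape); cv2.imwrite("pics/f4.png",o)
E
```

```text
TCP in vise mm [-100.7   -2.6  168.6]
(580, 800, 3)
```

View pics/f4.png

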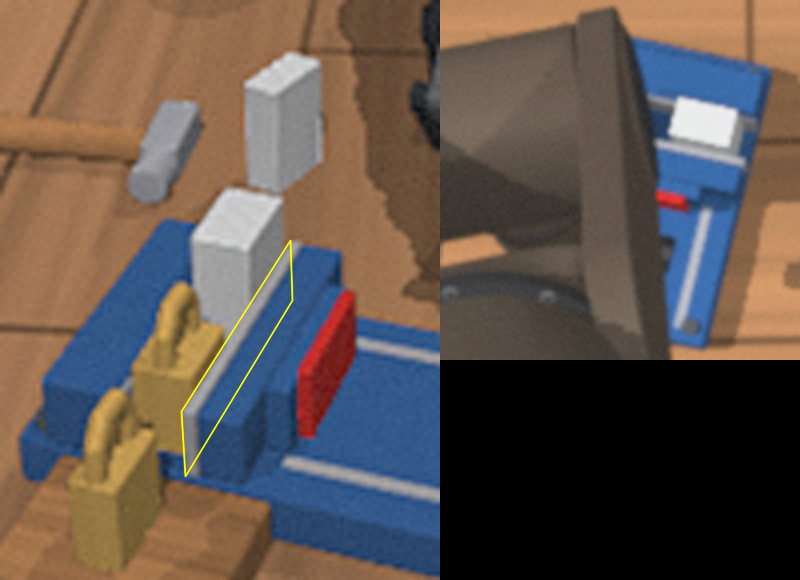

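The side view shows the jaw's face strip on the yellow line I predicted for a 32 mm gap, from (290,242) to (183,410). The block stands upright between the jaws at (237,250), the casting stands at (178,385), and the spare casting is in place at (113,500). The top view shows the block square and touching both jaw strips at (705,122). The arm is clear, so I'll hand in.

```bash
python3 -c "
from station import arm
print(arm.finish_job())"
```

```text
the job is handed in; nothing more can be done
None
```

The vise is closed on the 32 mm casting and the 32 mm block together, and I handed the job in at about 15.6 s of the 58 s allowed. `finish_job` reports no verdict, so success rests on my own checks.

**What I did:** The casting in the vise measured about 30 mm thick and the spare about 23 mm, so I took them as the 32 mm and 24 mm castings. I picked the 32 mm block (the fingers read 31 mm on it). I stood it upright at the slot with the gap still about 61 mm, then pushed the red pad with closed fingers until the jaw stalled.

**Last checks:**
- **Jaw:** it stalled at -42.5 mm against a predicted -43 mm, with the force reaching about 30 N. In the side view its face lies on the line for a 32 mm gap. The view resolves only about 1.5–2 mm, so the stall is the stronger evidence.
- **Block and casting:** the block looks upright and square against both jaws, and the casting and spare are both standing.
- **Other blocks and tools:** the arm never went near them. The last crop showed only one other block and the hammer, both in place. The remaining blocks and tools were not looked at again at the end.

**What disagreed:**
- **Casting thickness:** an automatic silhouette fit favoured 24 mm for both castings. I overrode it with direct edge measurements from a clean crop.
- **Setting the block down:** the force reading barely changed, so I judged contact from the height no longer dropping.
- **Final extra press:** it ended with almost no force because the tool had tilted slightly, so the jaw was closed by the push before it.

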